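# Shield the brazing hearth and hold a brass tube down in its V-rest

### The job

Get this brass tube held for tacking: first push the hearth's open side wing shut until it snaps home on its roller catch, then fetch the brass tube lying on the bench, lay it (do not drop it) in the V-rest on the fire-brick bed, sticking out about equally beyond both saddles. Finish while holding it: keep your fingers on the tube and keep it pressed down firmly, with about 15 newtons, so that it bears on both faces of the V along its length and stays still; do not let go at the end. Leave the jar and the short tube offcut where they stand.

Things in the scene. Friction and masses are not known exactly. Their poses are not given: they have to be found in the camera images.
- hearth: brazing hearth: dark sheet-steel tray 320 (x) x 300 (y) mm on the bench, fixed; its fire-brick bed is 30 mm above the bench; screens on its far (+x) and right (-y) sides rise 120 mm above the bench, the near lip 42 mm; the hinged wing closes the left (+y) side. A post with the catch, 94 mm high, stand at the near left corner. Origin: centre of the underside
- wing (a joint): hinged left wing of the hearth, rad: 0 shut; grows as its free (near) edge swings outward, clockwise from above; starts half open, stays where left. Upright sheet 4 mm thick, 280 mm long from hinge to a round edge bar, 34 to 118 mm above the bench. A sprung roller resists with about 4 N at the free edge from 0.06 to 0.03 rad; past that the wing snaps to 0 on its stop and stays
- wing_push (a point): a point on the wing's outer face (the side away from the hearth), 200 mm from the hinge axis, 94 mm above the bench, a good place to push; it moves with the wing
- wing_hinge (a point): a point on the wing's vertical hinge axis, 94 mm above the bench; the wing runs from here to the wing_push point and 80 mm beyond
- vrest: V-rest: steel base plate 150 x 70 x 10 mm fixed on the fire-brick bed, carrying two V saddles of steel angle, each 28 mm long along the V, 70 mm gap between them (their middles 49 mm either side of the rest's middle). The V is 90 degrees, open upward, faces 36 mm wide, mouth 51 mm wide. Origin: centre of the plate's underside; x along the V, z up
- v_axis (a point): where the middle of the tube's axis lies when the tube is fully seated in the V: half-way between the saddles, 87 mm above the bench, 47 mm above the V-rest's base plate, 3 mm below the V's upper edges. x runs along the V, y across it, z up
- flank_left: the two left faces (on the +y side of v_axis) of the V, one on each saddle; origin on the underside of the V-rest's base plate, at its middle
- flank_right: the two right faces (on the -y side of v_axis) of the V, one on each saddle; same origin
- tube_center (a point): the brass tube to hold: 32 mm outside diameter, 160 mm long, about 0.37 kg, lying on the bench to the right of the hearth and free to roll; the point is its centre, on its axis half-way along, 16 mm above the bench at the start. x runs along the tube
- flux_jar: grey jar with a white lid, 60 mm in diameter, 75 mm high, standing on the bench near the tube; origin at the centre of its underside; leave alone
- offcut: short brass tube offcut standing on end, 48 mm in diameter, 50 mm high; origin at the centre of its underside; leave alone
Not all that is in view belongs to the job. What is meant by the part that bears tube_center is not red, and is the larger of those in its own colour.

How it is judged:
By the outcome, as a careful person would: the job done as asked, in the order asked, and still so for the second after the job is handed in, while the arm keeps its last pose, push and grip.
It also fails if it takes over 59 s, if anything falls off the work surface, if the arm or the gripper's body presses on something with over 40 N, if the wrist force passes 120 N, or if a joint passes its speed limit or range.

### The arm

A 6-joint arm with a two-finger parallel gripper is mounted at the origin on the work surface. World frame = base frame: x ahead of the robot, y to its left, z up, the work surface at z = 0. Lengths are in mm, angles in degrees, forces in N, time in s.
With the tool pointing down it reaches from about 300 to 850 mm from the base axis. Payload 4.2 kg.
Tool frame: the origin (TCP) lies midway between the tips of the shut fingers; the grasp point (between the pads) lies env.grip_depth behind it (env.grip_depth is the distance from the TCP to the grasp point, in mm); z points along the fingers, y is the direction in which the jaws open and shut (so a half turn about z gives the same grasp; the last joint's range is limited). The gripper opens to 91 mm and grips with 3 to 60 N. Pads are 32 mm wide; open, the fingers measure 118 mm over their backs; the gripper's body (76 mm by 178 mm) begins 60 mm behind the grasp point.
Start: joints at [-69.958, 18.312, 89.639, -0, 72.044, -1.146], TCP at [207.826, -536.145, 213.976] pointing down, gripper open.
Joint ranges: [-177.97, 177.97], [-48.28, 115.42], [12.27, 149.76], [-77.06, 257.06], [2.81, 150.46], [-146.56, 146.56]. Speed limits (degrees/s): [147.25, 147.25, 180, 180, 180, 180].

### API

Orientations are given as [roll, pitch, yaw] about the fixed x, y, z axes, in that order (R = Rz(yaw) Ry(pitch) Rx(roll)).
In Python, from workcell import env, cams, spotter gives the robot as it stands.
- The arm moves only by the tool apply_moves, never from a script. Its argument "plan" is a list of rows, each an object with "jaw": the closure, from 0 (fully open) to 1 (shut); "delta_pos": the shift along the tool's x, y, z in mm, a list of three; "spin": the turn about the tool's z in rad. In form: [{"jaw": jaw, "delta_pos": [dx, dy, dz], "spin": spin}, ...]. A call has exactly 8 rows; each row is the pose to reach, as a shift and turn from the pose measured when the call began, along the tool's axes at that moment; what a row does not reach only later rows make up. A row lasts 1/8 s, in which the tool goes at most 62.5 mm and 10.7 degrees, less where a joint would pass 70% of its speed; a pose out of reach is approached as far as the arm can. A call with a gripper value outside its range is refused whole. The fingers move at their own pace and stop on an object; "squeeze" is the grip in N (left out, the last holds). Time passes only in rows, so rows that repeat a pose let the fingers close, or fill a call up. It gives the time, the measured TCP pose, the force and the opening at its end, in the units of the state.
- env.state(): the state, without advancing time (a new reading comes with each control period).
- cams.grab_frame(name): name is "scene" or "top"; returns the picture (480x640x3 uint8, red, green, blue); there is no depth.
- cams.calibration(name): a dict with "camera_matrix" (3x3 intrinsics, pixels), "rvec" (rotation vector, rad) and "tvec" (3), from world to camera coordinates, as OpenCV has them. Camera axes: x right, y down, z forward; pixel columns grow to the right and rows downward; lengths in mm; the calibration is good to about 2 mm. A picture is of the moment at which its call begins. calibration takes no time and is no camera call.
- env.job_done(): hands the job in, once; it reports no verdict.
Trained networks look in the newest picture that a camera, given by its name, has taken for a name from the list of things; names that differ only in an ending like _2 or _b are one class to them, and where a whole thing is asked for, a point or a joint stands for the part that bears it (a point fixed in the world has none). Each returns a list of dicts, best first, with "confidence" (0 to 1); they miss things now and then, are a little off and sometimes report something else, mostly with a low value. They report only what shows in the picture. A call takes as long as a camera call. They do not tell look-alikes from the thing itself.
- spotter.masks_of(camera, target): "region" (480x640 bool, what is visible of it) and "extent" ([left, top, right, bottom] in pixels, round what is visible of it).
The state is a dict: "time_s": time; "qpos": joint angles; "qvel": joint speeds; "effort": joint torques, N m; "ee_pos": TCP position; "ee_rot": TCP orientation; "force": force on the tool from outside, world axes, zero at the start; "torque": the same for the moment, N m; "gripper_width": finger opening in mm.
Only numpy, scipy, OpenCV 4.12 (cv2) and the standard library are available. Lean on these libraries where they do the work, as an engineer would, in place of code of your own. Each camera call takes 0.05 s, during which the arm holds its last target.

## Working session

There is one attempt and no reset: what is moved stays moved. The work goes in short steps, Python scripts to look and compute and a tool call to move; the robot and the scene stay as the last step left them, time stands still between calls to the robot, and variables do not carry over. Pictures are saved under pics/ and viewed, and the job is handed in when it is done.

Besides the shell and the picture viewer there is one more tool, called by a JSON object that holds its "fn" and its "kwargs", one argument or row to a line. apply_moves: Moves the arm, as the interface text tells. Its arguments: {"type":"object","properties":{"plan":{"type":"array"},"squeeze":{"type":"number"}},"required":["plan"]}

```bash
ls; mkdir -p pics; python3 - <<'E'
from workcell import env, cams, spotter
import cv2
print(env.state()); print(env.grip_depth)
for n in ("scene","top"):
    f=cams.grab_frame(n); cv2.imwrite(f"pics/{n}0.png",f[:,:,::-1])
    c=cams.calibration(n); print(n,c)
    for t in ("tube_center","wing","vrest","flux_jar","offcut","hearth"):
        r=spotter.masks_of(n,t)
        for d in r: print(n,t,round(d["confidence"],2),d["extent"],d["region"].sum())
E
```

```text
pics
{'time_s': 0.0, 'qpos': array([-6.99595534e+01,  1.83513821e+01,  8.97073870e+01, -9.94682411e-04,
        7.20439960e+01, -1.14502077e+00]), 'qvel': array([ 0.018671  ,  0.06073316,  0.07849905, -0.01750962, -0.0100254 ,
        0.03463075]), 'effort': array([ 1.31067907e-03, -4.12454760e+01, -2.31971633e+01,  7.29141897e-02,
        4.56155010e-02, -1.34737538e-04]), 'ee_pos': array([ 207.62516457, -535.65242476,  213.11623818]), 'ee_rot': array([-1.79897236e+02, -1.10806569e-03,  2.11857739e+01]), 'force': array([ 0.26465303, -0.10510389,  0.23778033]), 'torque': array([ 0.02741328, -0.05983815,  0.01162478]), 'gripper_width': 91.11614927094617}
18.8
scene {'camera_matrix': array([[437.54130567,   0.        , 324.04144486],
       [  0.        , 437.54130567, 226.91189614],
       [  0.        ,   0.        ,   1.        ]]), 'rvec': array([ 1.5953335 ,  2.24108857, -0.62343791]), 'tvec': array([ 292.1740238 , -314.71543841, 1352.9252076 ])}
scene tube_center 0.8 [217.1, 160.6, 260.3, 181.9] 347
scene tube_center 0.79 [256.6, 199.7, 277.9, 258.7] 709
scene tube_center 0.65 [2
[... 444 characters left out ...]
 , 241.06209143],
       [  0.        ,   0.        ,   1.        ]]), 'rvec': array([ 2.13389481, -2.13209235,  0.18052094]), 'tvec': array([-141.6962072 ,  497.59156218,  837.32685797])}
top tube_center 0.9 [368.7, 202.0, 402.2, 280.8] 1217
top tube_center 0.86 [434.8, 289.4, 480.2, 336.4] 760
top tube_center 0.75 [304.6, 334.7, 387.7, 352.4] 1325
top tube_center 0.54 [63.2, 124.3, 297.5, 302.2] 26681
top wing 0.59 [59.4, 134.8, 155.7, 279.5] 3619
top vrest 0.8 [189.7, 173.3, 233.6, 251.5] 2589
top flux_jar 0.55 [337.6, 137.9, 364.3, 175.4] 918
top offcut 0.84 [462.3, 222.8, 489.8, 252.6] 609
top hearth 0.91 [64.1, 125.1, 295.8, 304.7] 26431
top hearth 0.27 [336.7, 138.6, 365.5, 174.4] 891
```

View pics/scene0.png

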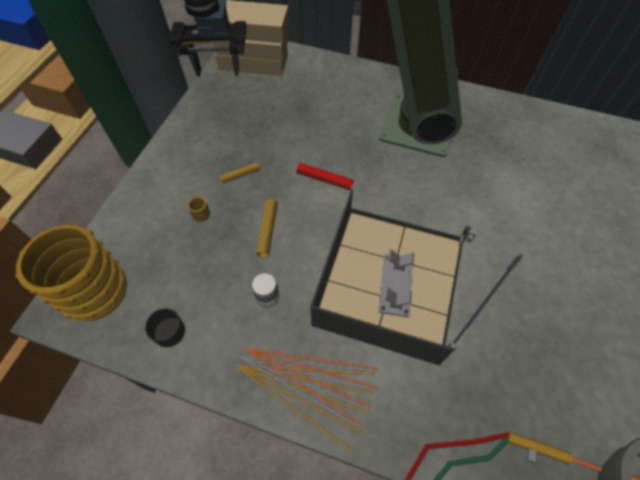

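View pics/top0.png

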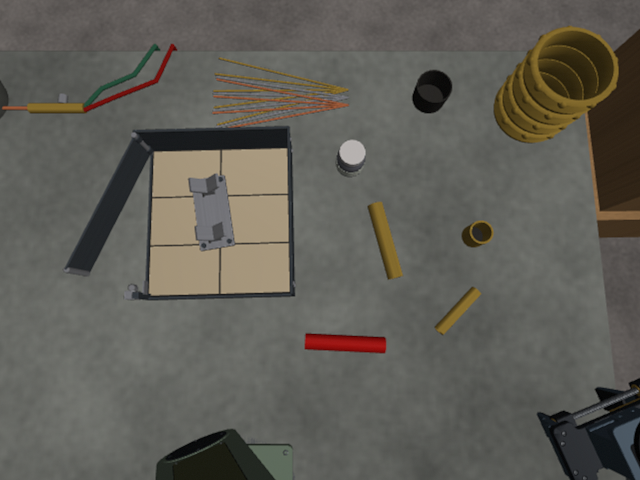

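The scene has three tube-like candidates in the top view: a large brass one at (385,240), a small brass one at (458,311) and a red one at (345,343). The target isn't red and is the larger of its colour, so it should be (385,240). I'll confirm that in a crop.

```bash
cat > h.py <<'E'
import numpy as np, cv2
from workcell import env, cams, spotter
def P(n):
    c=cams.calibration(n); R=cv2.Rodrigues(np.array(c["rvec"]))[0]
    return np.array(c["camera_matrix"]),R,np.array(c["tvec"]).ravel()
def back(n,uv,z):
    K,R,t=P(n); d=R.T@np.linalg.solve(K,[uv[0],uv[1],1.]); o=-R.T@t
    return o+d*(z-o[2])/d[2]
def proj(n,X):
    K,R,t=P(n); return cv2.projectPoints(np.array(X,float).reshape(-1,3),cv2.Rodrigues(R)[0],t,K,None)[0].reshape(-1,2)
E
python3 - <<'E'
from h import *
f=cv2.imread("pics/top0.png")
a=cv2.resize(f[110:310,50:310],None,fx=3,fy=3,interpolation=cv2.INTER_CUBIC); cv2.imwrite("pics/c1.png",a)
a=cv2.resize(f[120:360,300:500],None,fx=2.5,fy=2.5,interpolation=cv2.INTER_CUBIC); cv2.imwrite("pics/c2.png",a)
f=cv2.imread("pics/scene0.png")
a=cv2.resize(f[180:370,300:540],None,fx=3,fy=3,interpolation=cv2.INTER_CUBIC); cv2.imwrite("pics/c3.png",a)
K,R,t=P("top");print(-R.T@t);K,R,t=P("scene");print(-R.T@t)
for n in ("scene","top"):
  cams.grab_frame(n)
  for d in spotter.masks_of(n,"tube_center")[:3]:
    r=d["region"].astype('uint8'); c=max(cv2.findContours(r,0,1)[0],key=cv2.contourArea)
    rr=cv2.minAreaRect(c); b=cv2.boxPoints(rr)
    print(n,d["extent"],"ctr",back(n,rr[0],16).round(1),[back(n,p,16).round(0)[:2] for p in b])
E
```

```text
[ 349.68621829 -141.5580317   909.10522899]
[1017.47381682   33.96413647  989.14688204]
scene [297.6, 162.9, 356.2, 188.3] ctr [ 293.1 -205.7   16. ] [array([ 309., -286.]), array([ 269., -291.]), array([ 278., -126.]), array([ 316., -124.])]
scene [255.6, 200.0, 278.8, 259.7] ctr [ 505.6 -292.    16. ] [array([ 590., -287.]), array([ 419., -333.]), array([ 414., -297.]), array([ 586., -255.])]
scene [221.2, 160.0, 262.8, 183.4] ctr [ 360.3 -434.6   16. ] [array([ 388., -486.]), array([ 307., -403.]), array([ 332., -383.]), array([ 412., -465.])]
top [301.0, 333.1, 385.8, 351.6] ctr [ 295.4 -206.    16. ] [array([ 281., -123.]), array([ 316., -125.]), array([ 310., -289.]), array([ 275., -287.])]
top [369.0, 203.0, 400.3, 281.6] ctr [ 503. -291.   16.] [array([ 578., -254.]), array([ 588., -287.]), array([ 430., -327.]), array([ 421., -295.])]
top [437.2, 289.1, 480.5, 337.0] ctr [ 359.8 -435.    16. ] [array([ 327., -384.]), array([ 411., -468.]), array([ 393., -487.]), array([ 309., -403.])]
```

View pics/c1.png

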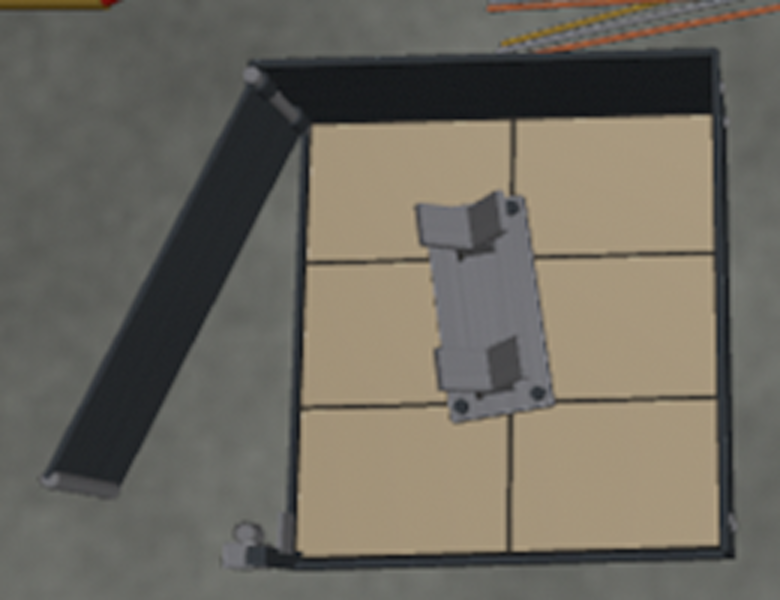

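View pics/c2.png

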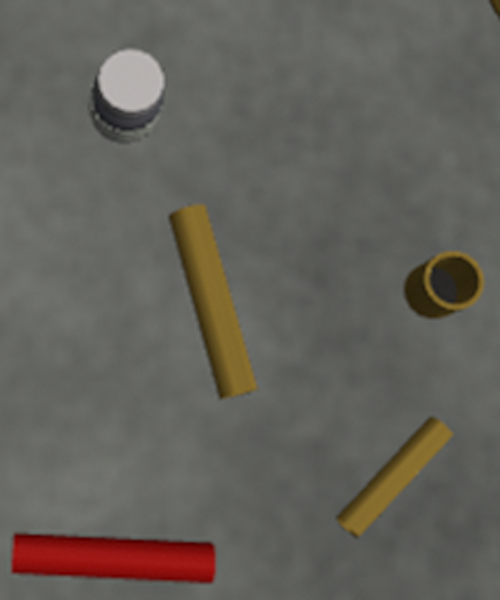

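View pics/c3.png

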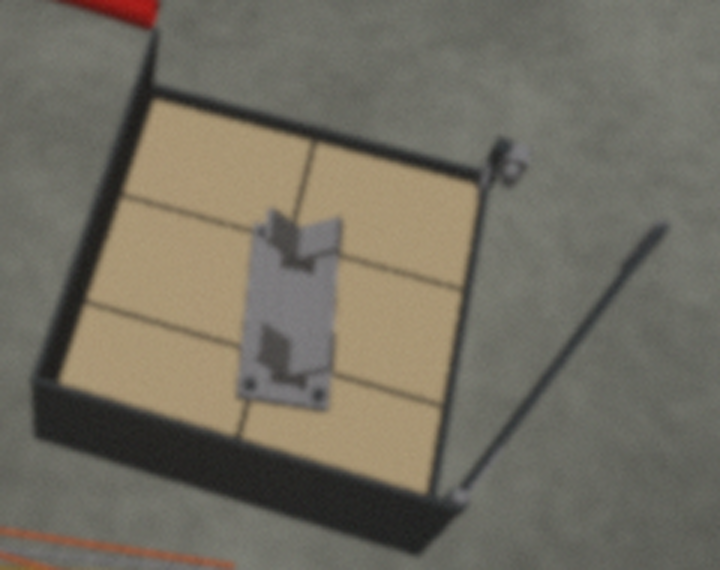

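The enlarged crop confirms the tube is the big brass one at top (385,240). Next I'll measure the wing and the V.

```bash
python3 - <<'E'
from h import *
c1=lambda x,y:(50+(x+.5)/3-.5,110+(y+.5)/3-.5)
c3=lambda x,y:(300+(x+.5)/3-.5,180+(y+.5)/3-.5)
B=lambda x,y,z:back("top",c1(x,y),z).round(1)
H=B(252,75,118);E=B(45,482,118);Eb=B(118,492,34)
print("hinge",H,"end",E,Eb,np.linalg.norm(E-H),np.degrees(np.arctan2(*(E-H)[1::-1])))
print("scene hinge",back("scene",c3(459,496),118),"end",back("scene",c3(660,228),118))
L=[(416,205),(424,247),(435,350),(440,388)];R=[(498,192),(507,238),(515,336),(522,378)]
l=np.array([B(*p,90) for p in L]);r=np.array([B(*p,90) for p in R]);print(l,r)
print("v",(l.mean(0)+r.mean(0))/2,"w",l.mean(0)-r.mean(0))
for s in (l,r):
  d=(s[0]+s[1]-s[2]-s[3])/2;print("yaw",np.degrees(np.arctan2(d[1],d[0])),np.linalg.norm(d))
# base plate (z=40) corners
q=np.array([B(*p,40) for p in [(524,196),(553,405),(453,423)]]);print("plate",q,"c",(q[0]+q[2])/2,"yaw",np.degrees(np.arctan2(*(q[0]-q[1])[1::-1])),np.linalg.norm(q[0]-q[1]),np.linalg.norm(q[2]-q[1]))
# scene plate corners near camera
q=np.array([back("scene",c3(*p),40) for p in [(238,398),(327,409)]]);print("scene far corners",q)
# hearth corners
for p,z in [((252,65),120),((715,52),120),((733,555),42),((245,555),94)]:print("h",B(*p,z))
print("brick",[B(*p,30) for p in [(311,125),(297,556),(720,547)]])
E
```

```text
hinge [692.1 201.7 118. ] end [430.3 309.2 118. ] [432.2 307.4  34. ] 283.0114661988097 157.67602538738154
scene hinge [690.52056313 200.81851797 118.        ] end [439.74018851 307.0562419  118.        ]
[[614.5 100.7  90. ]
 [586.2  94.1  90. ]
 [518.   83.8  90. ]
 [493.4  79.5  90. ]] [[623.4  47.5  90. ]
 [592.3  40.5  90. ]
 [527.2  32.9  90. ]
 [499.9  27.5  90. ]]
v [556.8625  63.3125  90.    ] w [-7.675 52.425  0.   ]
yaw 9.447597001587273 95.95147210960344
yaw 8.325650330426846 95.30440703346295
plate [[637.2  40.9  40. ]
 [490.6  16.3  40. ]
 [478.2  83.1  40. ]] c [557.7  62.   40. ] yaw 9.525688450176826 148.6496552300072 67.94115100585212
scene far corners [[641.83055155  43.75314653  40.        ]
 [628.18760318 109.53829357  40.        ]]
h [698.  201.3 120. ]
h [707. -95. 120.]
h [ 390.1 -105.9   42. ]
h [387.4 194.5  94. ]
brick [array([692.7, 195.6,  30. ]), array([389.8, 186.1,  30. ]), array([396. , -96.6,  30. ])]
```

```bash
cat >> h.py <<'E'
def to(pts,s=None):
    """world targets (x,y,z,yaw) -> tool delta + spin from measured pose"""
    s=s or env.state(); from scipy.spatial.transform import Rotation as Ro
    R=Ro.from_euler("xyz",s["ee_rot"],degrees=True).as_matrix()
    for p in pts:
        d=R.T@(np.array(p[:3])-s["ee_pos"]); print(np.round(d,1), "spin",round(float(-np.radians((p[3]-s["ee_rot"][2]))),3))
def st():
    s=env.state(); print(round(s["time_s"],2),s["ee_pos"].round(1),s["ee_rot"].round(1),"F",s["force"].round(1),"w",round(s["gripper_width"],1))
E
python3 -c "
from h import *
st();to([(380,-100,230,15),(523,316,215,15)])"
```

```text
0.9 [ 207.8 -536.1  214. ] [180.   -0.   21.2] F [0.2 0.3 0.3] w 90.9
[ 318.2 -344.4  -16.1] spin 0.108
[ 601.9 -680.6   -1.1] spin 0.108
```

{"fn": "apply_moves", "kwargs": {
  "plan": [
    {"jaw": 1, "delta_pos": [20, -22, -4], "spin": 0.02},
    {"jaw": 1, "delta_pos": [55, -60, -8], "spin": 0.04},
    {"jaw": 1, "delta_pos": [90, -100, -12], "spin": 0.06},
    {"jaw": 1, "delta_pos": [128, -143, -16], "spin": 0.08},
    {"jaw": 1, "delta_pos": [166, -186, -16], "spin": 0.1},
    {"jaw": 1, "delta_pos": [204, -229, -16], "spin": 0.108},
    {"jaw": 1, "delta_pos": [242, -272, -16], "spin": 0.108},
    {"jaw": 1, "delta_pos": [280, -315, -16], "spin": 0.108}
  ],
  "squeeze": 40
}}

```text
time_s: 1.9
ee_pos: [355.5, -139.6, 230.3]
ee_rot: [179.9, -0.1, 15.0]
force: [0.7, -0.7, -0.9]
gripper_width: 14.0
```

```bash
python3 -c "
from h import *
st();to([(523,316,215,15)])"
```

```text
1.9 [ 355.5 -139.6  230.3] [ 1.799e+02 -1.000e-01  1.500e+01] F [ 0.7 -0.7 -0.9] w 14.0
[ 279.5 -396.9   15.3] spin -0.001
```

{"fn": "apply_moves", "kwargs": {
  "plan": [
    {"jaw": 1, "delta_pos": [35, -50, 0], "spin": 0},
    {"jaw": 1, "delta_pos": [70, -100, 0], "spin": 0},
    {"jaw": 1, "delta_pos": [106, -150, 0], "spin": 0},
    {"jaw": 1, "delta_pos": [141, -200, 0], "spin": 0},
    {"jaw": 1, "delta_pos": [176, -250, 5], "spin": 0},
    {"jaw": 1, "delta_pos": [211, -300, 8], "spin": 0},
    {"jaw": 1, "delta_pos": [246, -350, 12], "spin": 0},
    {"jaw": 1, "delta_pos": [279, -397, 15], "spin": 0}
  ]
}}

```text
time_s: 2.9
ee_pos: [522.9, 318.2, 215.1]
ee_rot: [179.9, -0.1, 15.0]
force: [0.3, -0.6, 0.3]
gripper_width: 0.8
```

```bash
python3 -c "
from h import *
st();to([(523,316,215,15),(523,316,80,10)])
f=cams.grab_frame('top'); cv2.imwrite('pics/t1.png',f[:,:,::-1])
f=cams.grab_frame('scene'); cv2.imwrite('pics/s1.png',f[:,:,::-1])"
```

```text
2.9 [522.9 318.2 215.1] [ 1.799e+02 -1.000e-01  1.500e+01] F [ 0.3 -0.6  0.3] w 0.8
[-0.5  2.1  0.1] spin 0.0
[ -0.7   2.  135.1] spin 0.087
```

View pics/s1.png

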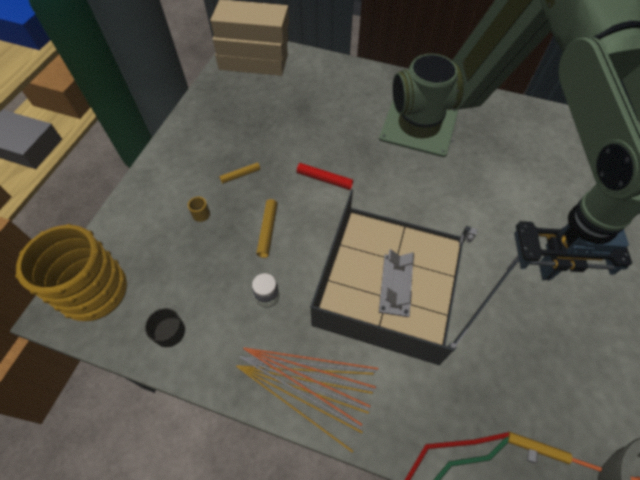

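The scene view shows the closed gripper near (565,250), outside the wing, and nothing else has moved. Now I'll go down beside it.

{"fn": "apply_moves", "kwargs": {
  "plan": [
    {"jaw": 1, "delta_pos": [0, 2, 20], "spin": 0.02},
    {"jaw": 1, "delta_pos": [0, 2, 45], "spin": 0.04},
    {"jaw": 1, "delta_pos": [0, 2, 70], "spin": 0.06},
    {"jaw": 1, "delta_pos": [0, 2, 95], "spin": 0.087},
    {"jaw": 1, "delta_pos": [0, 2, 115], "spin": 0.087},
    {"jaw": 1, "delta_pos": [0, 2, 130], "spin": 0.087},
    {"jaw": 1, "delta_pos": [0, 2, 135], "spin": 0.087},
    {"jaw": 1, "delta_pos": [0, 2, 135], "spin": 0.087}
  ]
}}

```text
time_s: 4.0
ee_pos: [524.4, 319.1, 78.8]
ee_rot: [-179.9, -0.1, 10.2]
force: [0.2, 0.4, 0.5]
gripper_width: 0.5
```

```bash
python3 -c "
from h import *
st()
P=[]
for th in (157.7,161,165,169,172,175,178,179.5,181,181.8,183):
  t=np.radians(th); P.append((691.5+200*np.cos(t)+15.5*np.sin(t),201.5+200*np.sin(t)-15.5*np.cos(t),80,10))
to(P)"
```

```text
4.0 [524.4 319.1  78.8] [-1.799e+02 -1.000e-01  1.020e+01] F [0.2 0.4 0.5] w 0.5
[-16.7  24.8  -1.2] spin 0.004
[-23.4  34.2  -1.2] spin 0.004
[-30.7  46.2  -1.2] spin 0.004
[-37.2  58.6  -1.3] spin 0.004
[-41.5  68.1  -1.3] spin 0.004
[-45.3  77.9  -1.3] spin 0.004
[-48.6  87.9  -1.3] spin 0.004
[-50.   93.   -1.3] spin 0.004
[-51.3  98.1  -1.3] spin 0.004
[-52.  100.8  -1.3] spin 0.004
[-52.9 104.9  -1.3] spin 0.004
```

{"fn": "apply_moves", "kwargs": {
  "plan": [
    {"jaw": 1, "delta_pos": [-10, 14, 0], "spin": 0},
    {"jaw": 1, "delta_pos": [-16, 24, 0], "spin": 0},
    {"jaw": 1, "delta_pos": [-21, 31, 0], "spin": 0},
    {"jaw": 1, "delta_pos": [-26, 38, 0], "spin": 0},
    {"jaw": 1, "delta_pos": [-31, 46, 0], "spin": 0},
    {"jaw": 1, "delta_pos": [-35, 54, 0], "spin": 0},
    {"jaw": 1, "delta_pos": [-39, 62, 0], "spin": 0},
    {"jaw": 1, "delta_pos": [-43, 70, 0], "spin": 0}
  ]
}}

```text
time_s: 5.0
ee_pos: [494.4, 242.0, 78.7]
ee_rot: [-179.9, -0.1, 10.2]
force: [1.0, -0.3, -0.4]
gripper_width: 0.4
```

```bash
python3 -c "
from h import *
st()
P=[]
for th in (175,178,179.5,181,181.8,183):
  t=np.radians(th); P.append((691.5+200*np.cos(t)+15.5*np.sin(t),201.5+200*np.sin(t)-15.5*np.cos(t),80,10))
to(P)
f=cams.grab_frame('scene'); cv2.imwrite('pics/s2.png',f[:,:,::-1])"
```

```text
5.0 [494.4 242.   78.7] [-1.799e+02 -1.000e-01  1.020e+01] F [ 1.  -0.3 -0.4] w 0.4
[-2.1  7.4 -1.3] spin 0.004
[-5.4 17.4 -1.4] spin 0.004
[-6.8 22.4 -1.4] spin 0.004
[-8.1 27.5 -1.4] spin 0.004
[-8.8 30.2 -1.4] spin 0.004
[-9.7 34.3 -1.4] spin 0.004
```

View pics/s2.png

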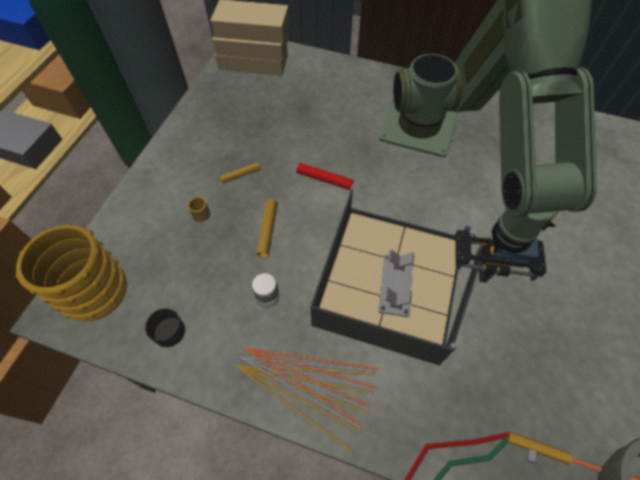

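The wing, now around (462,310) in the picture, is nearly shut. I'll push on slowly through the catch.

{"fn": "apply_moves", "kwargs": {
  "plan": [
    {"jaw": 1, "delta_pos": [-2, 5, 0], "spin": 0},
    {"jaw": 1, "delta_pos": [-4, 10, 0], "spin": 0},
    {"jaw": 1, "delta_pos": [-5, 14, 0], "spin": 0},
    {"jaw": 1, "delta_pos": [-6, 18, 0], "spin": 0},
    {"jaw": 1, "delta_pos": [-7, 21, 0], "spin": 0},
    {"jaw": 1, "delta_pos": [-8, 24, 0], "spin": 0},
    {"jaw": 1, "delta_pos": [-8, 26, 0], "spin": 0},
    {"jaw": 1, "delta_pos": [-8, 28, 0], "spin": 0}
  ]
}}

```text
time_s: 6.05
ee_pos: [490.5, 211.6, 78.5]
ee_rot: [180.0, 0.0, 10.2]
force: [-1.3, 3.3, 0.0]
gripper_width: 0.3
```

```bash
python3 -c "
from h import *
st()
f=cams.grab_frame('scene'); cv2.imwrite('pics/s3.png',cv2.resize(f[170:370,300:560],None,fx=3,fy=3)[:,:,::-1])"
```

```text
6.05 [490.5 211.6  78.5] [180.    0.   10.2] F [-1.3  3.3  0. ] w 0.3
```

View pics/s3.png

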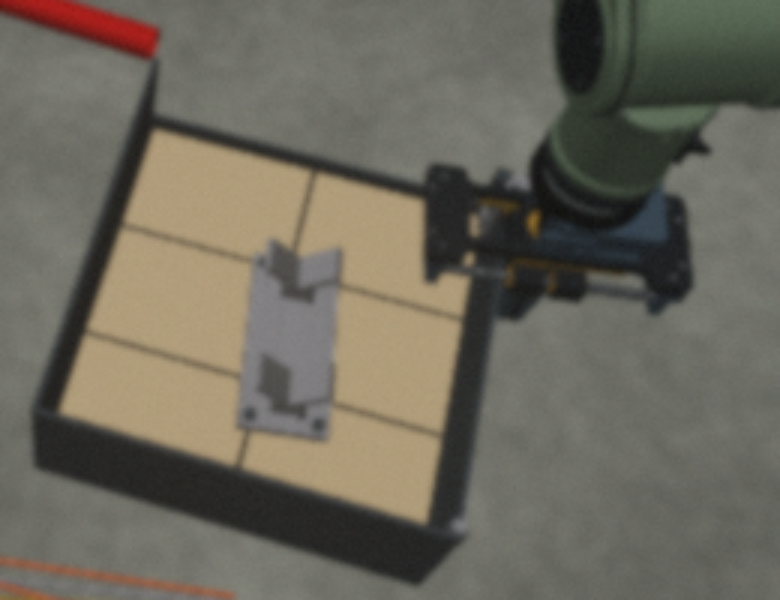

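{"fn": "apply_moves", "kwargs": {
  "plan": [
    {"jaw": 1, "delta_pos": [0, 1, 0], "spin": 0},
    {"jaw": 1, "delta_pos": [0, 2, 0], "spin": 0},
    {"jaw": 1, "delta_pos": [0, 3, 0], "spin": 0},
    {"jaw": 1, "delta_pos": [0, 4, 0], "spin": 0},
    {"jaw": 1, "delta_pos": [0, 4, 0], "spin": 0},
    {"jaw": 1, "delta_pos": [0, 4, 0], "spin": 0},
    {"jaw": 1, "delta_pos": [0, 4, 0], "spin": 0},
    {"jaw": 1, "delta_pos": [0, 4, 0], "spin": 0}
  ]
}}

```text
time_s: 7.1
ee_pos: [490.5, 211.3, 78.6]
ee_rot: [-179.6, 0.0, 10.0]
force: [-3.7, 13.0, -0.9]
gripper_width: 0.7
```

A push of 13 N gave no further motion. That's well above the catch's roughly 5.6 N at this point, so the wing must be on its stop. I'll back off and rise.

{"fn": "apply_moves", "kwargs": {
  "plan": [
    {"jaw": 1, "delta_pos": [0, -10, 0], "spin": 0},
    {"jaw": 1, "delta_pos": [0, -30, 0], "spin": 0},
    {"jaw": 1, "delta_pos": [0, -40, -20], "spin": 0},
    {"jaw": 1, "delta_pos": [0, -40, -60], "spin": 0},
    {"jaw": 1, "delta_pos": [0, -40, -100], "spin": 0},
    {"jaw": 1, "delta_pos": [0, -10, -140], "spin": 0},
    {"jaw": 1, "delta_pos": [0, 40, -150], "spin": 0},
    {"jaw": 1, "delta_pos": [0, 90, -150], "spin": 0}
  ]
}}

```text
time_s: 8.1
ee_pos: [507.3, 121.2, 229.4]
ee_rot: [-179.6, -0.2, 10.1]
force: [-0.5, 0.1, -0.7]
gripper_width: 0.5
```

```bash
python3 -c "
from h import *
st()
to([(500,-80,230,12),(503.5,-291,150,14.5)])"
```

```text
8.1 [507.3 121.2 229.4] [-179.6   -0.2   10.1] F [-0.5  0.1 -0.7] w 0.5
[-42.5 196.8  -1.9] spin -0.033
[-76.3 405.7  76.7] spin -0.077
```

{"fn": "apply_moves", "kwargs": {
  "plan": [
    {"jaw": 1, "delta_pos": [-10, 50, 0], "spin": -0.01},
    {"jaw": 0.5, "delta_pos": [-19, 100, 0], "spin": -0.02},
    {"jaw": 0, "delta_pos": [-28, 150, 0], "spin": -0.03},
    {"jaw": 0, "delta_pos": [-38, 200, 0], "spin": -0.04},
    {"jaw": 0, "delta_pos": [-47, 250, 0], "spin": -0.05},
    {"jaw": 0, "delta_pos": [-57, 300, 0], "spin": -0.06},
    {"jaw": 0, "delta_pos": [-66, 350, 0], "spin": -0.077},
    {"jaw": 0, "delta_pos": [-76, 400, 0], "spin": -0.077}
  ]
}}

```text
time_s: 9.1
ee_pos: [502.9, -287.2, 226.8]
ee_rot: [-179.7, -0.2, 14.5]
force: [0.6, 0.8, 0.6]
gripper_width: 67.3
```

```bash
python3 -c "
from h import *
st()
for n in ('top','scene'):
  f=cams.grab_frame(n); cv2.imwrite('pics/%s4.png'%n,f[:,:,::-1])
  for d in spotter.masks_of(n,'tube_center')[:4]:
    r=d['region'].astype('uint8'); c=max(cv2.findContours(r,0,1)[0],key=cv2.contourArea)
    rr=cv2.minAreaRect(c); b=[back(n,p,16)[:2] for p in cv2.boxPoints(rr)]
    print(n,d['extent'],back(n,rr[0],16).round(1),np.round(b))
"
```

```text
9.1 [ 502.9 -287.2  226.8] [-179.7   -0.2   14.5] F [0.6 0.8 0.6] w 67.3
scene [218.3, 162.3, 258.9, 182.5] [ 340.3 -412.5   16. ] [[ 347. -443.]
 [ 309. -401.]
 [ 333. -382.]
 [ 371. -423.]]
scene [255.5, 199.0, 279.2, 255.6] [ 503.9 -291.3   16. ] [[ 589. -287.]
 [ 416. -331.]
 [ 412. -296.]
 [ 585. -255.]]
scene [295.2, 163.2, 352.6, 188.1] [ 294.  -205.2   16. ] [[ 310. -286.]
 [ 271. -291.]
 [ 278. -125.]
 [ 316. -123.]]
```

View pics/top4.png

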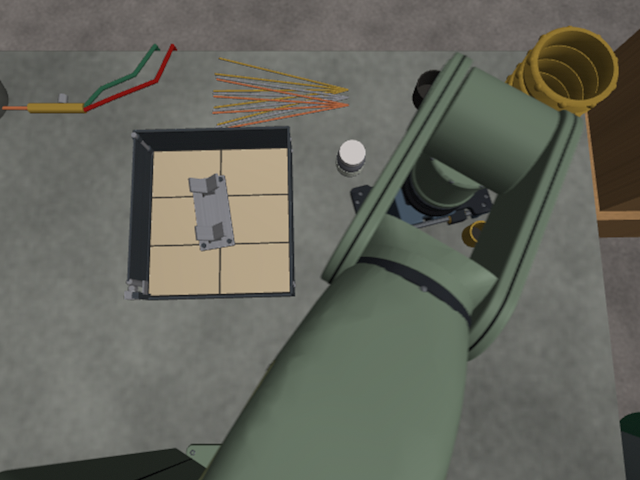

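View pics/scene4.png

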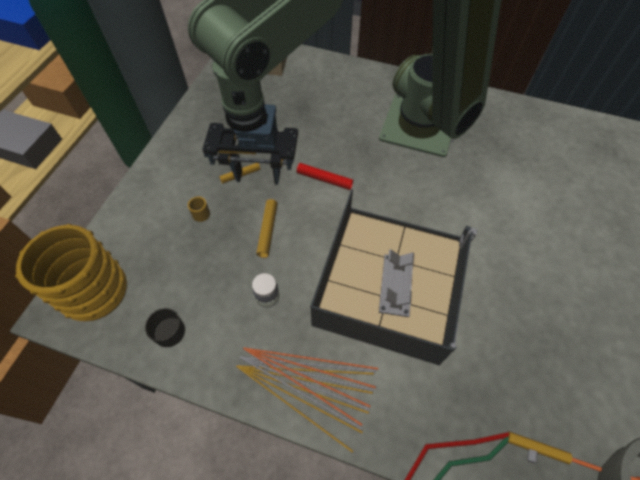

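The wing is shut: the top view has it along the left edge, x≈140, with its end in the catch at (137,290). The tube hasn't moved. Now I'll go down on it.

```bash
python3 -c "
from h import *
st()
print(back('top',(351,152),75),back('top',(481,232),50))
to([(503.5,-291,60,14.4),(503.5,-291,5,14.4)])"
```

```text
9.3 [ 502.6 -285.9  226.3] [-179.6   -0.2   14.4] F [ 0.1  0.3 -0.7] w 83.7
[ 674.0701086  -219.77418175   75.        ] [ 515.11671045 -480.77961678   50.        ]
[ -0.9   6.3 166.2] spin 0.001
[ -1.1   6.7 221.2] spin 0.001
```

{"fn": "apply_moves", "kwargs": {
  "plan": [
    {"jaw": 0, "delta_pos": [0, 2, 25], "spin": 0},
    {"jaw": 0, "delta_pos": [-1, 4, 55], "spin": 0},
    {"jaw": 0, "delta_pos": [-1, 6, 85], "spin": 0},
    {"jaw": 0, "delta_pos": [-1, 6, 115], "spin": 0},
    {"jaw": 0, "delta_pos": [-1, 6, 140], "spin": 0},
    {"jaw": 0, "delta_pos": [-1, 6, 155], "spin": 0},
    {"jaw": 0, "delta_pos": [-1, 6, 165], "spin": 0},
    {"jaw": 0, "delta_pos": [-1, 6, 165], "spin": 0}
  ]
}}

```text
time_s: 10.3
ee_pos: [503.4, -290.3, 61.1]
ee_rot: [-179.6, -0.1, 14.5]
force: [-0.7, 0.5, -0.1]
gripper_width: 91.4
```

```bash
python3 -c "
from h import *
st()
f=cams.grab_frame('scene'); cv2.imwrite('pics/s5.png',cv2.resize(f[120:320,170:370],None,fx=3,fy=3)[:,:,::-1])
to([(503.5,-291,5,14.4)])"
```

```text
10.3 [ 503.4 -290.3   61.1] [-1.796e+02 -1.000e-01  1.450e+01] F [-0.7  0.5 -0.1] w 91.4
[-0.5  0.6 56.7] spin 0.001
```

View pics/s5.png

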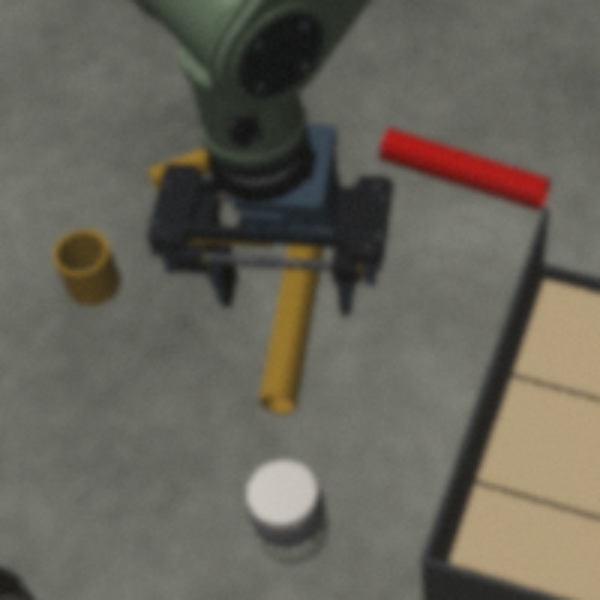

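The fingers straddle the tube, at (225,300) and (345,310) in the crop with the tube between them. I'll go down and close.

{"fn": "apply_moves", "kwargs": {
  "plan": [
    {"jaw": 0, "delta_pos": [0, 0, 18], "spin": 0},
    {"jaw": 0, "delta_pos": [0, 0, 35], "spin": 0},
    {"jaw": 0, "delta_pos": [0, 0, 47], "spin": 0},
    {"jaw": 0, "delta_pos": [0, 0, 55], "spin": 0},
    {"jaw": 0, "delta_pos": [0, 0, 56], "spin": 0},
    {"jaw": 0.4, "delta_pos": [0, 0, 56], "spin": 0},
    {"jaw": 0.5, "delta_pos": [0, 0, 56], "spin": 0},
    {"jaw": 0.6, "delta_pos": [0, 0, 56], "spin": 0}
  ],
  "squeeze": 20
}}

```text
time_s: 11.35
ee_pos: [504.1, -290.4, 6.1]
ee_rot: [-179.7, -0.2, 14.5]
force: [-0.4, -1.3, 0.4]
gripper_width: 63.8
```

{"fn": "apply_moves", "kwargs": {
  "plan": [
    {"jaw": 0.8, "delta_pos": [0, 0, 0], "spin": 0},
    {"jaw": 1, "delta_pos": [0, 0, 0], "spin": 0},
    {"jaw": 1, "delta_pos": [0, 0, 0], "spin": 0},
    {"jaw": 1, "delta_pos": [0, 0, 0], "spin": 0},
    {"jaw": 1, "delta_pos": [0, 0, 0], "spin": 0},
    {"jaw": 1, "delta_pos": [0, 0, -5], "spin": 0},
    {"jaw": 1, "delta_pos": [0, 0, -10], "spin": 0},
    {"jaw": 1, "delta_pos": [0, 0, -20], "spin": 0}
  ],
  "squeeze": 25
}}

```text
time_s: 12.35
ee_pos: [503.5, -290.1, 26.0]
ee_rot: [-179.6, -0.2, 14.5]
force: [0.1, -0.3, -3.9]
gripper_width: 31.7
```

```bash
python3 -c "
from h import *
st()
to([(503.5,-291,215,14.4),(557.5,62.7,225,9.2)])"
```

```text
12.35 [ 503.5 -290.1   26. ] [-179.6   -0.2   14.5] F [ 0.1 -0.3 -3.9] w 31.7
[   0.3   -0.5 -189. ] spin 0.001
[ 140.9 -329.6 -196.2] spin 0.092
```

Gripped, with 3.9 N of weight and an opening of 31.7 mm. Lifting.

{"fn": "apply_moves", "kwargs": {
  "plan": [
    {"jaw": 1, "delta_pos": [0, 0, -20], "spin": 0},
    {"jaw": 1, "delta_pos": [0, 0, -45], "spin": 0},
    {"jaw": 1, "delta_pos": [0, 0, -70], "spin": 0},
    {"jaw": 1, "delta_pos": [0, 0, -95], "spin": 0},
    {"jaw": 1, "delta_pos": [0, 0, -120], "spin": 0},
    {"jaw": 1, "delta_pos": [0, 0, -145], "spin": 0},
    {"jaw": 1, "delta_pos": [0, 0, -165], "spin": 0},
    {"jaw": 1, "delta_pos": [0, 0, -180], "spin": 0}
  ]
}}

```text
time_s: 13.35
ee_pos: [503.2, -291.4, 207.5]
ee_rot: [-179.6, -0.2, 14.5]
force: [0.0, 0.1, -3.9]
gripper_width: 31.4
```

{"fn": "apply_moves", "kwargs": {
  "plan": [
    {"jaw": 1, "delta_pos": [7, -17, -10], "spin": 0.01},
    {"jaw": 1, "delta_pos": [21, -49, -10], "spin": 0.02},
    {"jaw": 1, "delta_pos": [36, -84, -10], "spin": 0.03},
    {"jaw": 1, "delta_pos": [51, -119, -10], "spin": 0.04},
    {"jaw": 1, "delta_pos": [66, -154, -10], "spin": 0.05},
    {"jaw": 1, "delta_pos": [81, -189, -10], "spin": 0.06},
    {"jaw": 1, "delta_pos": [96, -224, -10], "spin": 0.07},
    {"jaw": 1, "delta_pos": [108, -252, -10], "spin": 0.08}
  ]
}}

```text
time_s: 14.35
ee_pos: [544.6, -19.0, 219.5]
ee_rot: [-179.6, -0.1, 9.9]
force: [-0.0, 0.2, -2.8]
gripper_width: 31.4
```

```bash
python3 -c "
from h import *
st()
to([(557.5,62.7,130,9.2)])"
```

```text
14.35 [544.6 -19.  219.5] [-1.796e+02 -1.000e-01  9.900e+00] F [-0.   0.2 -2.8] w 31.4
[ 26.6 -77.6  90.1] spin 0.012
```

{"fn": "apply_moves", "kwargs": {
  "plan": [
    {"jaw": 1, "delta_pos": [7, -20, 0], "spin": 0.012},
    {"jaw": 1, "delta_pos": [15, -42, 10], "spin": 0.012},
    {"jaw": 1, "delta_pos": [21, -60, 30], "spin": 0.012},
    {"jaw": 1, "delta_pos": [25, -72, 50], "spin": 0.012},
    {"jaw": 1, "delta_pos": [27, -77, 70], "spin": 0.012},
    {"jaw": 1, "delta_pos": [27, -78, 85], "spin": 0.012},
    {"jaw": 1, "delta_pos": [27, -78, 90], "spin": 0.012},
    {"jaw": 1, "delta_pos": [27, -78, 90], "spin": 0.012}
  ]
}}

```text
time_s: 15.35
ee_pos: [557.9, 62.8, 130.2]
ee_rot: [-179.6, -0.1, 9.2]
force: [0.3, -0.1, -2.8]
gripper_width: 31.7
```

```bash
python3 -c "
from h import *
st()
for n in ('top','scene'):
  f=cams.grab_frame(n); cv2.imwrite('pics/%s6.png'%n,(f[110:310,50:310] if n=='top' else f[180:370,300:540]).repeat(3,0).repeat(3,1)[:,:,::-1])
s=env.state()
x,y,z=s['ee_pos'];t=np.radians(s['ee_rot'][2]);u=np.array([np.cos(t),np.sin(t),0]);v=np.array([-np.sin(t),np.cos(t),0])
c=np.array([x,y,z+10.5])
E=[c+80*u,c-80*u,c+80*u+16*v,c-80*u+16*v,c+80*u-16*v,c-80*u-16*v]
print((proj('top',E)-[50,110])*3);print((proj('scene',E)-[300,180])*3)
"
```

```text
15.35 [557.9  62.8 130.2] [-1.796e+02 -1.000e-01  9.200e+00] F [ 0.3 -0.1 -2.8] w 31.7
[[434.04276507 142.40255043]
 [464.60933626 395.12061401]
 [408.21260061 146.33191328]
 [437.91319435 399.32204333]
 [459.84572086 138.47732663]
 [491.27639744 390.9237614 ]]
[[300.18369847 353.60659988]
 [317.47436011 157.00009334]
 [323.42371933 357.3879848 ]
 [338.79847942 160.20126645]
 [277.01174958 349.83629095]
 [296.20750317 153.80751644]]
```

View pics/scene6.png

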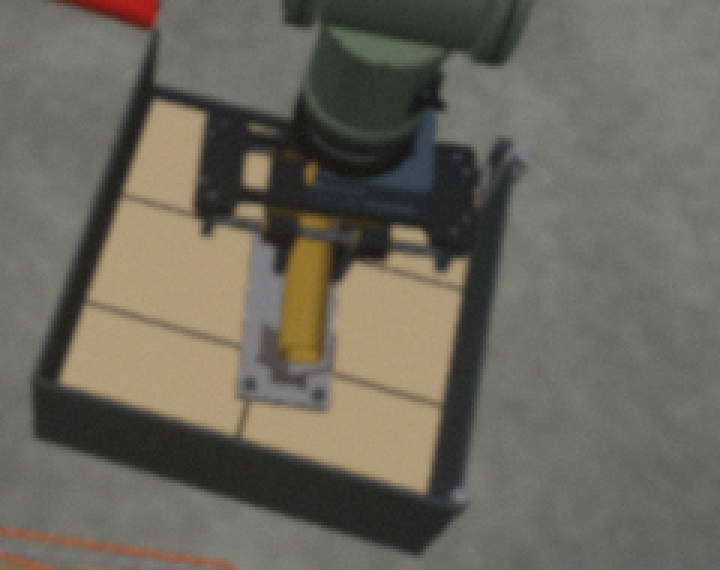

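View pics/top6.png

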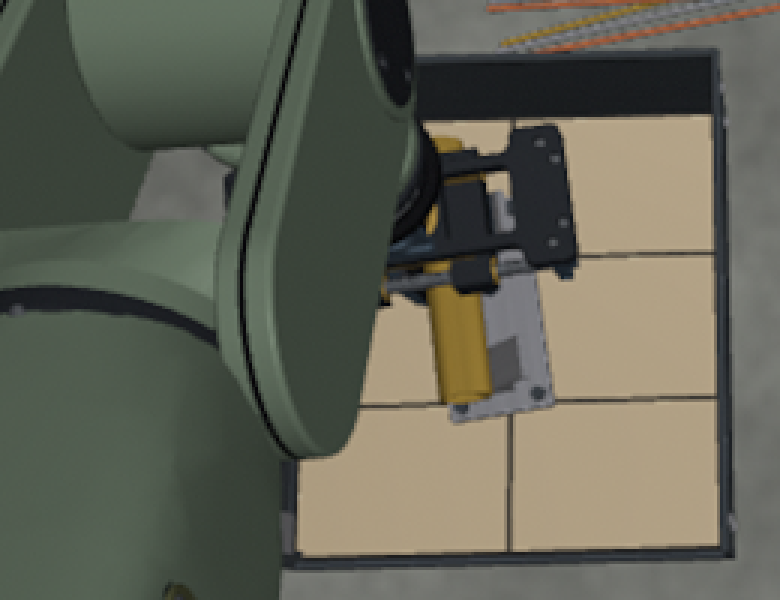

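The held tube matches the predicted outline: its near end is at top crop (464,400) and its far end at scene crop (303,355). It's centred over the V and in line with it. I'll lower it, then ease into contact.

{"fn": "apply_moves", "kwargs": {
  "plan": [
    {"jaw": 1, "delta_pos": [0, 0, 10], "spin": 0},
    {"jaw": 1, "delta_pos": [0, 0, 20], "spin": 0},
    {"jaw": 1, "delta_pos": [0, 0, 30], "spin": 0},
    {"jaw": 1, "delta_pos": [0, 0, 37], "spin": 0},
    {"jaw": 1, "delta_pos": [0, 0, 42], "spin": 0},
    {"jaw": 1, "delta_pos": [0, 0, 45], "spin": 0},
    {"jaw": 1, "delta_pos": [0, 0, 47], "spin": 0},
    {"jaw": 1, "delta_pos": [0, 0, 47], "spin": 0}
  ]
}}

```text
time_s: 16.45
ee_pos: [558.6, 63.2, 84.0]
ee_rot: [-179.6, -0.2, 9.2]
force: [-0.6, -1.1, -4.0]
gripper_width: 31.4
```

{"fn": "apply_moves", "kwargs": {
  "plan": [
    {"jaw": 1, "delta_pos": [0, 0, 1], "spin": 0},
    {"jaw": 1, "delta_pos": [0, 0, 1.5], "spin": 0},
    {"jaw": 1, "delta_pos": [0, 0, 2], "spin": 0},
    {"jaw": 1, "delta_pos": [0, 0, 2.5], "spin": 0},
    {"jaw": 1, "delta_pos": [0, 0, 3], "spin": 0},
    {"jaw": 1, "delta_pos": [0, 0, 3.5], "spin": 0},
    {"jaw": 1, "delta_pos": [0, 0, 4], "spin": 0},
    {"jaw": 1, "delta_pos": [0, 0, 4], "spin": 0}
  ]
}}

```text
time_s: 17.45
ee_pos: [558.6, 63.3, 79.9]
ee_rot: [-179.6, -0.2, 9.2]
force: [0.7, -1.2, -3.3]
gripper_width: 31.6
```

{"fn": "apply_moves", "kwargs": {
  "plan": [
    {"jaw": 1, "delta_pos": [0, 0, 0.5], "spin": 0},
    {"jaw": 1, "delta_pos": [0, 0, 1], "spin": 0},
    {"jaw": 1, "delta_pos": [0, 0, 1.5], "spin": 0},
    {"jaw": 1, "delta_pos": [0, 0, 2], "spin": 0},
    {"jaw": 1, "delta_pos": [0, 0, 2.5], "spin": 0},
    {"jaw": 1, "delta_pos": [0, 0, 3], "spin": 0},
    {"jaw": 1, "delta_pos": [0, 0, 3], "spin": 0},
    {"jaw": 1, "delta_pos": [0, 0, 3], "spin": 0}
  ]
}}

```text
time_s: 18.45
ee_pos: [558.7, 63.4, 77.4]
ee_rot: [-179.6, -0.3, 9.2]
force: [-2.5, 1.4, 4.5]
gripper_width: 31.6
```

{"fn": "apply_moves", "kwargs": {
  "plan": [
    {"jaw": 1, "delta_pos": [0, 0, 0.5], "spin": 0},
    {"jaw": 1, "delta_pos": [0, 0, 1], "spin": 0},
    {"jaw": 1, "delta_pos": [0, 0, 1], "spin": 0},
    {"jaw": 1, "delta_pos": [0, 0, 1], "spin": 0},
    {"jaw": 1, "delta_pos": [0, 0, 1], "spin": 0},
    {"jaw": 1, "delta_pos": [0, 0, 1], "spin": 0},
    {"jaw": 1, "delta_pos": [0, 0, 1], "spin": 0},
    {"jaw": 1, "delta_pos": [0, 0, 1], "spin": 0}
  ]
}}

```text
time_s: 19.45
ee_pos: [558.8, 63.5, 77.3]
ee_rot: [-179.6, -0.3, 9.2]
force: [-2.7, 0.4, 7.8]
gripper_width: 31.6
```

```bash
python3 -c "
from h import *
st();print(env.state()['torque'].round(2))
for n in ('top','scene'):
  f=cams.grab_frame(n); cv2.imwrite('pics/%s7.png'%n,(f[110:310,50:310] if n=='top' else f[180:370,300:540]).repeat(3,0).repeat(3,1)[:,:,::-1])
st();print(env.state()['torque'].round(2))
"
```

```text
19.45 [558.8  63.5  77.3] [-179.6   -0.3    9.2] F [-2.7  0.4  7.8] w 31.6
[0.17 0.51 0.23]
19.55 [558.8  63.5  77.3] [-179.6   -0.3    9.2] F [-3.4  0.6  8.3] w 31.4
[0.13 0.49 0.26]
```

View pics/scene7.png

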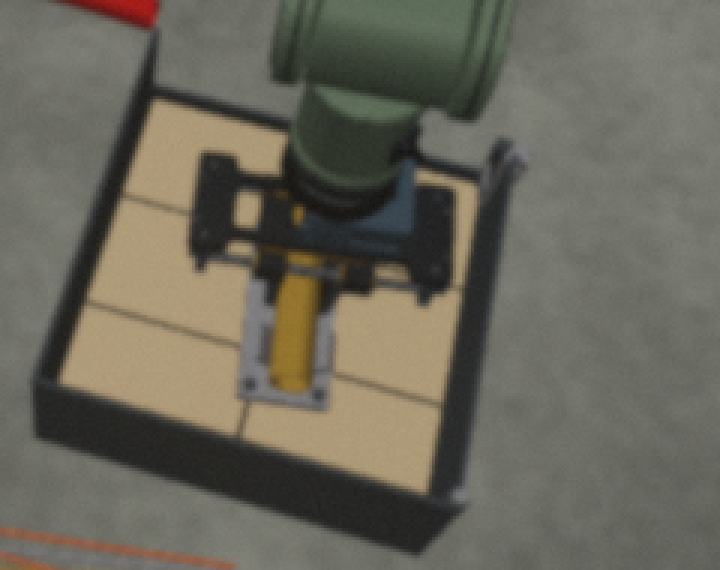

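View pics/top7.png

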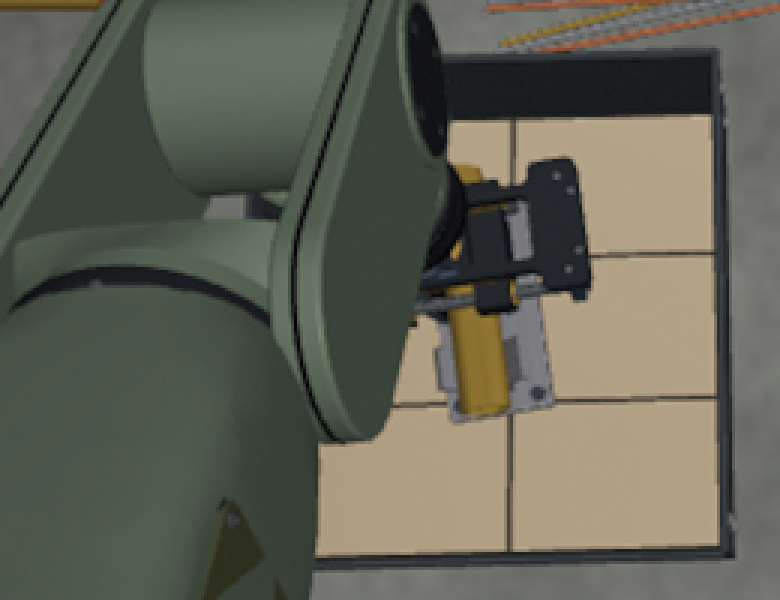

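It has made contact, at Fz about 8 N. There's a small yaw moment and some axial friction, so I'll ease the grip for a moment to let the tube settle in the V, keeping the fingers on it.

{"fn": "apply_moves", "kwargs": {
  "plan": [
    {"jaw": 1, "delta_pos": [0, 0, 0], "spin": 0},
    {"jaw": 1, "delta_pos": [0, 0, 0], "spin": 0},
    {"jaw": 1, "delta_pos": [0, 0, 0], "spin": 0},
    {"jaw": 1, "delta_pos": [0, 0, 0], "spin": 0},
    {"jaw": 1, "delta_pos": [0, 0, 0], "spin": 0},
    {"jaw": 1, "delta_pos": [0, 0, 0], "spin": 0},
    {"jaw": 1, "delta_pos": [0, 0, 0], "spin": 0},
    {"jaw": 1, "delta_pos": [0, 0, 0], "spin": 0}
  ],
  "squeeze": 3
}}

```text
time_s: 20.55
ee_pos: [558.9, 63.4, 77.2]
ee_rot: [-179.6, -0.3, 9.2]
force: [-0.2, -0.3, -0.3]
gripper_width: 32.0
```

```bash
python3 -c "
from h import *
st();print(env.state()['torque'].round(2))"
```

```text
20.55 [558.9  63.4  77.2] [-179.6   -0.3    9.2] F [-0.2 -0.3 -0.3] w 32.0
[ 0.  -0.   0.1]
```

{"fn": "apply_moves", "kwargs": {
  "plan": [
    {"jaw": 1, "delta_pos": [0, 0, 0], "spin": 0},
    {"jaw": 1, "delta_pos": [0, 0, 0], "spin": 0},
    {"jaw": 1, "delta_pos": [0, 0, 0], "spin": 0},
    {"jaw": 1, "delta_pos": [0, 0, 0], "spin": 0},
    {"jaw": 1, "delta_pos": [0, 0, 0.3], "spin": 0},
    {"jaw": 1, "delta_pos": [0, 0, 0.6], "spin": 0},
    {"jaw": 1, "delta_pos": [0, 0, 1], "spin": 0},
    {"jaw": 1, "delta_pos": [0, 0, 1], "spin": 0}
  ],
  "squeeze": 40
}}

```text
time_s: 21.55
ee_pos: [558.9, 63.4, 77.1]
ee_rot: [-179.6, -0.3, 9.2]
force: [-3.1, -0.3, 6.7]
gripper_width: 31.0
```

```bash
python3 -c "
from h import *
st();print(env.state()['torque'].round(2))"
```

```text
21.55 [558.9  63.4  77.1] [-179.6   -0.3    9.2] F [-3.1 -0.3  6.7] w 31.0
[-0.05  0.44  0.21]
```

{"fn": "apply_moves", "kwargs": {
  "plan": [
    {"jaw": 1, "delta_pos": [-0.2, 0, 1.2], "spin": -0.002},
    {"jaw": 1, "delta_pos": [-0.4, 0, 1.5], "spin": -0.004},
    {"jaw": 1, "delta_pos": [-0.4, 0, 1.8], "spin": -0.004},
    {"jaw": 1, "delta_pos": [-0.4, 0, 2], "spin": -0.004},
    {"jaw": 1, "delta_pos": [-0.4, 0, 2.1], "spin": -0.004},
    {"jaw": 1, "delta_pos": [-0.4, 0, 2.1], "spin": -0.004},
    {"jaw": 1, "delta_pos": [-0.4, 0, 2.1], "spin": -0.004},
    {"jaw": 1, "delta_pos": [-0.4, 0, 2.1], "spin": -0.004}
  ]
}}

```text
time_s: 22.55
ee_pos: [559.0, 63.5, 76.9]
ee_rot: [-179.6, -0.4, 9.4]
force: [-4.3, 0.3, 11.4]
gripper_width: 31.2
```

```bash
python3 -c "
from h import *
st();print(env.state()['torque'].round(2))
for n in ('top','scene'):
  f=cams.grab_frame(n); cv2.imwrite('pics/%s8.png'%n,(f[110:310,50:310] if n=='top' else f[180:370,300:540]).repeat(3,0).repeat(3,1)[:,:,::-1]); st()
"
```

```text
22.55 [559.   63.5  76.9] [-179.6   -0.4    9.4] F [-4.3  0.3 11.4] w 31.2
[-0.03  0.7   0.16]
22.6 [559.   63.5  76.9] [-179.6   -0.4    9.4] F [-3.6 -0.3 11.3] w 31.3
22.65 [559.   63.5  76.9] [-179.6   -0.4    9.4] F [-3.4  0.6 11.9] w 31.0
```

View pics/scene8.png

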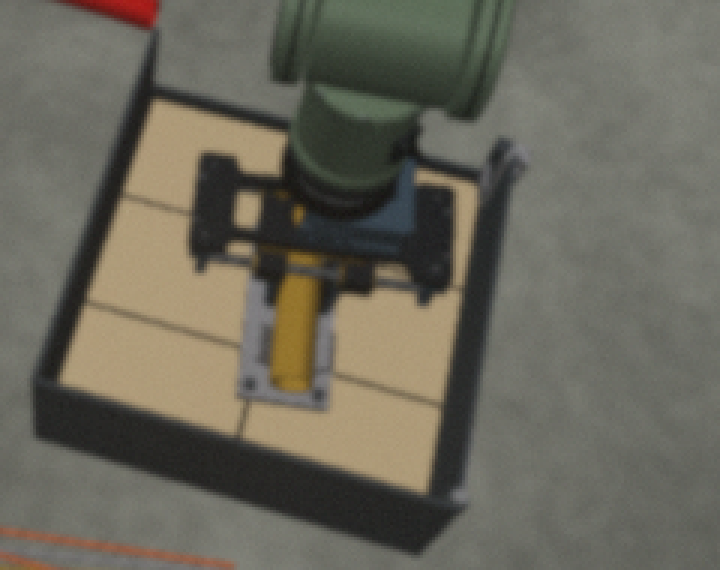

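View pics/top8.png

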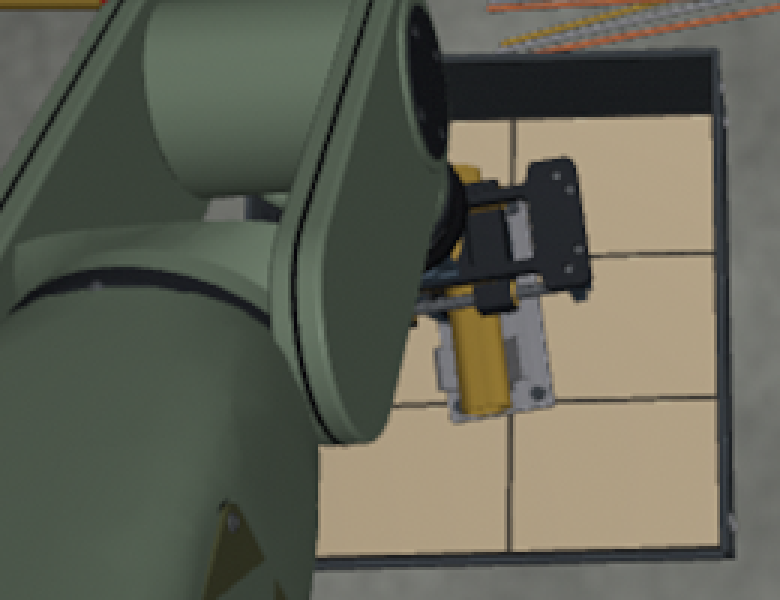

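{"fn": "apply_moves", "kwargs": {
  "plan": [
    {"jaw": 1, "delta_pos": [-0.6, 0, 2.1], "spin": -0.003},
    {"jaw": 1, "delta_pos": [-1, 0, 2.1], "spin": -0.006},
    {"jaw": 1, "delta_pos": [-1.4, 0, 2.1], "spin": -0.006},
    {"jaw": 1, "delta_pos": [-1.4, 0, 2.1], "spin": -0.006},
    {"jaw": 1, "delta_pos": [-1.4, 0, 2.1], "spin": -0.006},
    {"jaw": 1, "delta_pos": [-1.4, 0, 2.1], "spin": -0.006},
    {"jaw": 1, "delta_pos": [-1.4, 0, 2.1], "spin": -0.006},
    {"jaw": 1, "delta_pos": [-1.4, 0, 2.1], "spin": -0.006}
  ]
}}

```text
time_s: 23.65
ee_pos: [559.1, 63.8, 76.6]
ee_rot: [-179.6, -0.7, 9.7]
force: [-1.1, 0.7, 10.7]
gripper_width: 31.3
```

```bash
python3 -c "
from h import *
st();print(env.state()['torque'].round(2))"
```

```text
23.65 [559.1  63.8  76.6] [-179.6   -0.7    9.7] F [-1.1  0.7 10.7] w 31.3
[0.14 0.46 0.02]
```

The far saddle seems to carry less than the near one, since the moment puts the load centre about 35 mm towards the near side. The tube rests safely in the V, so I'll ease the grip, shift it 10 mm towards the far end, regrip and press again.

{"fn": "apply_moves", "kwargs": {
  "plan": [
    {"jaw": 1, "delta_pos": [0, 0, 0], "spin": 0},
    {"jaw": 1, "delta_pos": [0, 0, 0], "spin": 0},
    {"jaw": 0.58, "delta_pos": [0, 0, 0], "spin": 0},
    {"jaw": 0.55, "delta_pos": [0, 0, 0], "spin": 0},
    {"jaw": 0.55, "delta_pos": [4, 0, 0], "spin": 0},
    {"jaw": 0.55, "delta_pos": [8, 0, 0], "spin": 0},
    {"jaw": 0.55, "delta_pos": [10, 0, 0], "spin": 0},
    {"jaw": 0.55, "delta_pos": [10, 0, 0], "spin": 0}
  ],
  "squeeze": 3
}}

```text
time_s: 24.65
ee_pos: [569.1, 65.5, 76.7]
ee_rot: [-179.6, -0.7, 9.8]
force: [-0.9, 0.5, -0.3]
gripper_width: 41.2
```

```bash
python3 -c "
from h import *
st();print(env.state()['torque'].round(2))
f=cams.grab_frame('scene'); cv2.imwrite('pics/s9.png',f[180:370,300:540].repeat(3,0).repeat(3,1)[:,:,::-1])
f=cams.grab_frame('top'); cv2.imwrite('pics/t9.png',f[110:310,50:310].repeat(3,0).repeat(3,1)[:,:,::-1])
vx=np.array([np.cos(np.radians(9.2)),np.sin(np.radians(9.2)),0]);c=np.array([557.5,62.7,87])
print((proj('scene',[c+80*vx,c+80*vx-[0,0,16]])-[300,180])*3,(proj('top',[c-80*vx])-[50,110])*3)"
```

```text
24.65 [569.1  65.5  76.7] [-179.6   -0.7    9.8] F [-0.9  0.5 -0.3] w 41.2
[ 0.   -0.01  0.03]
[[288.6405401  381.09753785]
 [285.42492746 389.0235252 ]] [[485.59680198 410.77977081]]
```

View pics/s9.png

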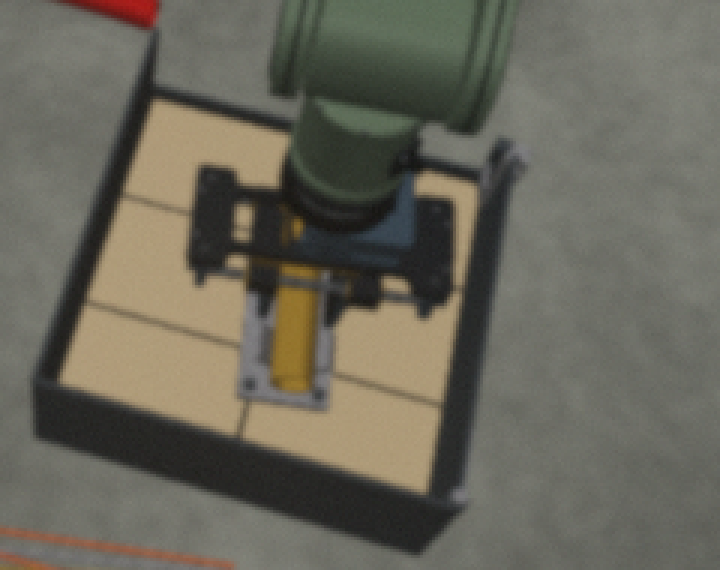

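View pics/t9.png

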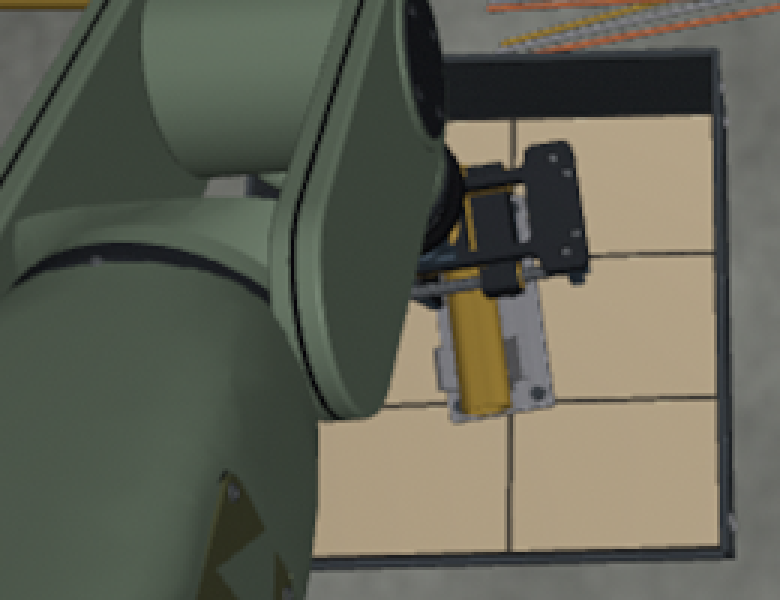

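The tube is seated on its own. Its ends, at scene crop (291,383) and top crop (486,413), match the prediction for a centred tube. Regripping and pressing.

{"fn": "apply_moves", "kwargs": {
  "plan": [
    {"jaw": 0.7, "delta_pos": [0, 0, 0], "spin": 0},
    {"jaw": 1, "delta_pos": [0, 0, 0], "spin": 0},
    {"jaw": 1, "delta_pos": [0, 0, 0], "spin": 0},
    {"jaw": 1, "delta_pos": [0, 0, 0], "spin": 0},
    {"jaw": 1, "delta_pos": [0, 0, 0], "spin": 0},
    {"jaw": 1, "delta_pos": [-0.3, 0, 0.8], "spin": 0},
    {"jaw": 1, "delta_pos": [-0.6, 0, 1.6], "spin": 0},
    {"jaw": 1, "delta_pos": [-0.6, 0, 1.6], "spin": 0}
  ],
  "squeeze": 45
}}

```text
time_s: 25.75
ee_pos: [568.7, 65.4, 76.6]
ee_rot: [-179.6, -0.7, 9.7]
force: [-2.1, -1.0, 8.5]
gripper_width: 31.4
```

```bash
python3 -c "
from h import *
st();print(env.state()['torque'].round(2))"
```

```text
25.75 [568.7  65.4  76.6] [-179.6   -0.7    9.7] F [-2.1 -1.   8.5] w 31.4
[-0.03  0.45  0.04]
```

{"fn": "apply_moves", "kwargs": {
  "plan": [
    {"jaw": 1, "delta_pos": [-0.6, 0, 1.8], "spin": 0},
    {"jaw": 1, "delta_pos": [-0.8, 0, 2.1], "spin": 0},
    {"jaw": 1, "delta_pos": [-1, 0, 2.4], "spin": 0},
    {"jaw": 1, "delta_pos": [-1.2, 0, 2.7], "spin": 0},
    {"jaw": 1, "delta_pos": [-1.2, 0, 2.8], "spin": 0},
    {"jaw": 1, "delta_pos": [-1.2, 0, 2.8], "spin": 0},
    {"jaw": 1, "delta_pos": [-1.2, 0, 2.8], "spin": 0},
    {"jaw": 1, "delta_pos": [-1.2, 0, 2.8], "spin": 0}
  ]
}}

```text
time_s: 26.75
ee_pos: [568.8, 65.4, 76.6]
ee_rot: [-179.6, -1.0, 9.8]
force: [-2.6, -0.3, 15.1]
gripper_width: 30.9
```

```bash
python3 -c "
from h import *
st();print(env.state()['torque'].round(2))"
```

```text
26.75 [568.8  65.4  76.6] [-179.6   -1.     9.8] F [-2.6 -0.3 15.1] w 30.9
[-0.01  0.7   0.05]
```

```bash
python3 -c "
from h import *
a=cams.grab_frame('scene'); b=cams.grab_frame('top')
cv2.imwrite('pics/s10.png',a[180:370,300:540].repeat(3,0).repeat(3,1)[:,:,::-1])
cv2.imwrite('pics/t10.png',b[:,:,::-1])
for i in range(6): cams.grab_frame('top'); st()
print(env.state()['qvel'].round(2))"
```

```text
26.9 [568.8  65.4  76.6] [-179.6   -1.     9.8] F [-3.3  0.5 15.1] w 30.8
26.95 [568.8  65.4  76.6] [-179.6   -1.     9.7] F [-3.5 -0.1 14.5] w 31.3
27.0 [568.8  65.4  76.6] [-179.6   -1.     9.7] F [-2.3  0.1 15. ] w 31.3
27.05 [568.8  65.4  76.6] [-179.6   -1.     9.7] F [-3.  -0.1 14.9] w 31.1
27.1 [568.8  65.4  76.6] [-179.6   -1.     9.7] F [-2.2  0.9 14.9] w 31.5
27.15 [568.8  65.4  76.6] [-179.6   -1.     9.7] F [-3.6  0.5 14.5] w 31.2
[-0.05 -0.06  0.06  0.01  0.01 -0.03]
```

View pics/s10.png

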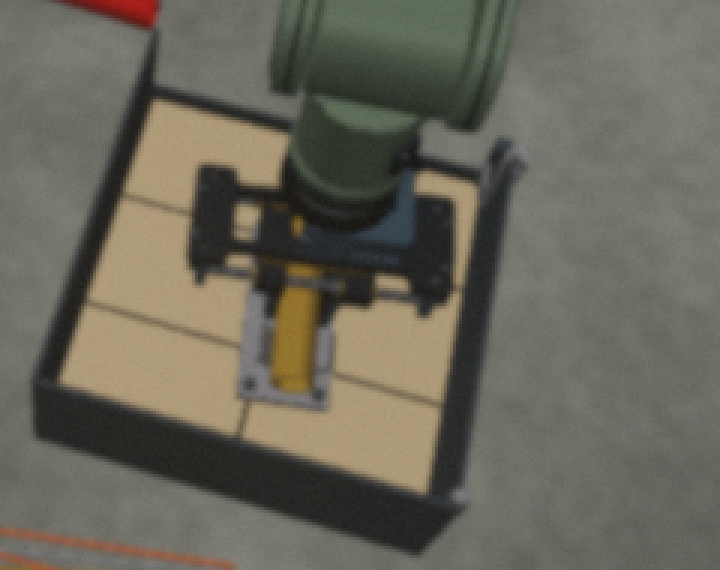

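View pics/t10.png

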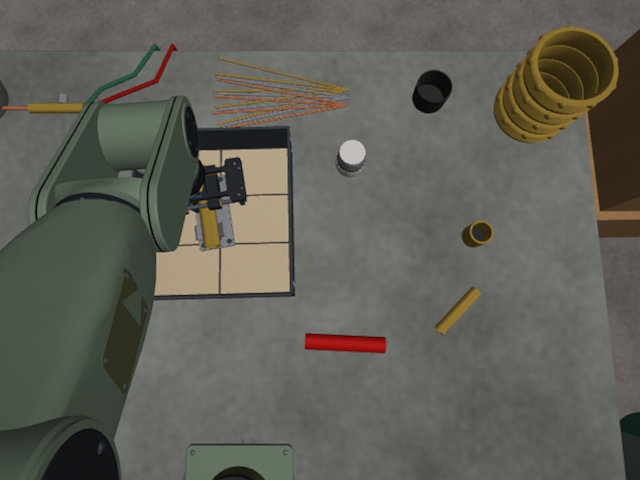

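The tube is in the V with its end at scene crop (291,382). The wing is shut in the catch at (512,160), the jar and offcut are still at top (351,157) and (480,233), and the push is steady at about 15 N. Handing in.

```bash
python3 -c "
from h import *
print(env.job_done()); st()"
```

```text
the job is handed in; nothing more can be done
None
the job is handed in; nothing more can be done
```

I pushed the wing shut, laid the brass tube in the V-rest and handed the job in at about 27 s with the fingers still gripping it. The job reports no verdict.

- **Wing:** it reached its stop. A 13 N push moved it no further, well above the catch's resistance of about 5.6 N at that point. It still showed shut in the catch in the last picture.
- **Tube:** I lowered it gently in the grip. In the pictures both ends lay where a centred tube should, within 1–2 mm.
- **Regrip:** once the tube was resting in the V, I briefly opened the fingers and regripped 10 mm towards its far end, because the first grip loaded the near saddle too much.
- **Final hold:** downward push was 14.5–15.1 N over the last 0.4 s, sideways force was near zero, and the tool did not move. The grip is set to 45 N.
- **Jar and offcut:** neither has moved.

**Checks that were not perfect:**
- **Uneven load:** it still leans towards the near saddle, roughly 70/30 from the measured moment. Contact at the far saddle is inferred from the forces, not seen.
- **Axial force:** about 3 N remains along the tube.
- **Tool tilt:** the tool ended tilted about 1° from vertical.

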